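Tidy the utility-room counter into its trays

ROBOT

A 6-joint arm with a two-finger parallel gripper is mounted at the origin on the work surface. World frame = base frame: x ahead of the robot, y to its left, z up, the work surface at z = 0. Lengths are in m, angles in rad, forces in N, time in s.
With the tool pointing down it reaches from about 0.3 to 0.875 m from the base axis. Payload 6.4 kg.
Tool frame: the origin (TCP) lies at the very end of the fingers, on their centre line; the grasp point (between the pads) lies 19 mm behind it (bot.grip_point_offset is the distance from the TCP to the grasp point, in m); z points along the fingers, y is the line along which they close (so a half turn about z gives the same grasp; the last joint's range is limited). The gripper opens to 88 mm and grips with 3 to 60 N. Pads are 18 mm wide; open, the fingers measure 123 mm over their backs; the gripper's body (75 mm by 187 mm) begins 45 mm behind the grasp point.
Start: joints at [1.034, 0.181, 1.607, -0, 1.354, -0.206], TCP at [0.187, 0.544, 0.239] pointing down, gripper open.
Joint ranges: [-2.99, 2.99], [-0.89, 2.07], [0.3, 2.58], [-1.14, 4.28], [0, 2.63], [-3.12, 3.12]. Speed limits (rad/s): [2.57, 2.57, 3.01, 3.14, 3.14, 3.14].

INTERFACE

Orientations are given as a unit quaternion [w, x, y, z].
In Python, from workcell import bot gives the robot as it stands.
- The arm moves only by the tool move_arm, never from a script. Its argument "rows" is a list that holds one entry, the list of rows, each a list of 6 numbers: the shift along the tool's x, y, z in units of 50 mm (1.0 is 50 mm), then the turn, a rotation vector about the tool's x, y, z in units of 5 degrees (1.0 is 5 degrees). A call has 1 to 10 rows; each row shifts and turns the commanded pose from where the row before left it, along the tool's axes as they then stand; what a row does not reach is not made up. A row lasts 1/10 s, in which the tool goes at most 50 mm and 8.59 degrees, less where a joint would pass 70% of its speed; a pose out of reach is approached as far as the arm can. A call is refused whole if a number of a shift passes 1 or a number of a turn 1, either way. A call with a gripper value outside its range is refused whole. "hand" is the finger opening in mm, from 0 to 88.1, set as the call begins (left out, the last holds). The fingers move at their own pace and stop on an object; the grip force is fixed at half the most. Time passes only in rows, so rows that do not move let the fingers close. It gives the time, the measured TCP pose, the force, the opening and the grip force at its end, in the units of the state.
- bot.sense(): the state, without advancing time (a new reading comes with each control period).
- bot.capture(name): name is "scene" or "top" or "wrist"; returns a dict with "image" (384x512x3 uint8, red, green, blue), "fov_y" (degrees; the focal length in pixels is half the picture's height over the tangent of half this angle, whatever the lens; pixels are square), "cx", "cy" (the principal point, pixels), "view" (4x4, takes a point from world to camera coordinates). Camera axes: x right, y up, looking along -z (the intrinsics and any distortion apply to the point x, -y, -z); pixel columns grow to the right and rows downward; lengths in m; the calibration is good to about 2 mm. The wrist camera is an equidistant fisheye: a pixel r from the principal point sees the ray r / f radians off the axis. A picture is of the moment at which its call begins. There is no depth.
- bot.close_job(): hands the job in; it is judged then, once.
The state is a dict: "t": time; "joint_positions": joint angles; "qvel": joint speeds; "effort": joint torques, N m; "eef_pos": TCP position; "tool_rot": TCP orientation; "wrist_force": force on the tool from outside, world axes, zero at the start; "wrist_torque": the same for the moment, N m; "gripper_width": finger opening in m; "grasp_force": force on a finger pad.
Only numpy, scipy, OpenCV 4.12 (cv2) and the standard library are available. Lean on these libraries where they do the work, as an engineer would, in place of code of your own. Each camera call takes 0.05 s, during which the arm holds its last target. There are 200 camera calls.

TASK

Sort the five loose things on the utility-room counter into the trays where their kind is kept: the vacuum filter and the dusting brush go into the grey tray with the crevice nozzle, the shoe brush and the jar of shoe cream into the wooden tray with the shoe-care things, and the blue dosing cup into the white tray with the pegs and soap. Set each one down (do not drop it) upright on the tray's own floor, brushes on their bristles and nothing on top of anything else. Leave the candle and the pink stain remover bottle standing where they are.

Things in the scene. Friction and masses are not known exactly. Their poses are not given: they have to be found in the camera images.
- filter: Loose vacuum filter cartridge, upright: round, 50 mm diameter, 64 mm tall; ribbed teal cap over the upper 32 mm (grip there), white pleated 44 mm core below on a 49 mm black foot. 80 g. Origin at the centre of its underside, z up. Starts standing on the counter.
- dust_brush: Loose round dusting brush of the vacuum, standing on its bristles: black bristles and dark grey collar, 60 mm diameter, up to 40 mm height; dark grey neck, 36 mm diameter, from 50 to 85 mm height (grip there), with a teal ring and a small orange latch at its top. 90 g. Origin at the centre of its underside, z up. Starts standing on the counter.
- shoe_brush: Loose shoe brush standing on its bristles: brown wooden back 100 (x) x 40 (y) mm and 20 mm thick at 24 to 44 mm height, dark bristles 92 x 34 mm below it. Grip across the 40 mm. 110 g. Origin at the centre of its underside, z up. Starts standing on the counter.
- shoe_cream: Loose low amber-brown glass jar of shoe cream with a black lid (tan disc on the lid), 46 mm diameter, 46 mm tall. 120 g. Origin at the centre of its underside, z up. Starts standing on the counter.
- dosing_cup: Loose blue open dosing cup for detergent, mouth up: 52 mm diameter at the foot, 53 mm at the rim, 55 mm tall, wall and floor 3 mm. 40 g. Origin at the centre of its underside, z up. Starts standing on the counter.
- vacuum_tray: Fixed open tray, outside 168 (x) x 198 (y) x 40 mm high, walls and floor 4 mm; origin: centre of its underside, inner floor at z +4. Goods kept in it are fixed along its +x wall (x > 35 mm, up to 53 mm high); x -80 to 35, y -95 to 95 mm is free. Grey plastic; holds a dark crevice nozzle with a teal ring and an orange latch.
- shoe_tray: Fixed open tray, outside 168 (x) x 198 (y) x 40 mm high, walls and floor 4 mm; origin: centre of its underside, inner floor at z +4. Goods kept in it are fixed along its +x wall (x > 35 mm, up to 53 mm high); x -80 to 35, y -95 to 95 mm is free. Wood; holds a black shoe brush with pale bristles and a black-and-red polish tin on edge.
- laundry_tray: Fixed open tray, outside 168 (x) x 198 (y) x 40 mm high, walls and floor 4 mm; origin: centre of its underside, inner floor at z +4. Goods kept in it are fixed along its +x wall (x > 35 mm, up to 53 mm high); x -80 to 35, y -95 to 95 mm is free. White plastic; holds wooden clothes pegs and a green bar of soap.
- candle: Bystander: cream candle in a clear glass, 50 mm diameter, 58 mm tall, loose. Origin at the centre of its underside. It stands in one of the gaps between neighbouring trays.
- stain_bottle: Bystander: small pink stain remover bottle with a white cap, 40 mm diameter, 84 mm tall, loose. Origin at the centre of its underside. It stands in one of the gaps between neighbouring trays.
Things that resemble listed ones, but are neither listed nor needed, are in the scene too. Leave any yellow look-alike of the shoe_cream alone.

How it is judged:
By the outcome, as a careful person would: the job done as asked, in the order asked, and still so for the second after the job is handed in, with the robot touching nothing.
It also fails if it takes over 128 s, if anything falls off the work surface, if the arm or the gripper's body presses on something with over 40 N, if the wrist force passes 120 N, or if a joint passes its speed limit or range.

## Working session

There is one attempt and no reset: what is moved stays moved. The work goes in short steps, Python scripts to look and compute and a tool call to move; the robot and the scene stay as the last step left them, time stands still between calls to the robot, and variables do not carry over. Pictures are saved under pics/ and viewed, at most 17 in all, crops included, and the job is handed in when it is done.

Besides the shell and the picture viewer there is one more tool, called after "Call:" in YAML: its name, and indented under it one key for each argument. move_arm: Moves the arm, as the interface text tells. Its arguments: {"type":"object","properties":{"rows":{"type":"array","items":{"type":"array","items":{"type":"array","items":{"type":"number"}}}},"hand":{"type":"number"}},"required":["rows"]}

```bash
ls; mkdir -p pics
cat > h.py <<'E'
import numpy as np, cv2, json
from workcell import bot
def cap(n,f):
    c=bot.capture(n); cv2.imwrite(f'pics/{f}.png',c['image'][:,:,::-1]); 
    np.savez(f'pics/{f}.npz',**{k:np.asarray(v) for k,v in c.items()}); return c
def load(f): return dict(np.load(f'pics/{f}.npz'))
def px2w(c,u,v,z,fish=False):
    f=192/np.tan(np.radians(float(c['fov_y']))/2); a=(u-c['cx'])/f; b=(v-c['cy'])/f
    if fish:
        r=np.hypot(a,b); s=np.sin(r)/max(r,1e-9); d=np.array([a*s,-b*s,-np.cos(r)])
    else: d=np.array([a,-b,-1.])
    V=c['view']; R=V[:3,:3]; o=-R.T@V[:3,3]; d=R.T@d
    return (o+d*(z-o[2])/d[2])[:2]
def w2px(c,p):
    f=192/np.tan(np.radians(float(c['fov_y']))/2); q=c['view']@np.r_[p,1]
    return c['cx']+f*q[0]/-q[2], c['cy']-f*q[1]/-q[2]
E
python3 - <<'E'
from h import *
for n in ('top','scene'):
    c=cap(n,n+'0'); print(n,c['fov_y'],c['cx'],c['cy'],np.round(c['view'],3).tolist())
a=cv2.imread('pics/top0.png'); cv2.imwrite('pics/top0b.png',cv2.resize(a,(800,600),interpolation=3))
a=cv2.imread('pics/scene0.png'); cv2.imwrite('pics/scene0b.png',cv2.resize(a,(800,600),interpolation=3))
print(bot.sense())
E
```

```text
pics
top 54.84647424683992 250.7931329679173 194.04802846453458 [[-0.03, -1.0, -0.001, 0.007], [0.979, -0.03, 0.2, -0.553], [-0.2, 0.005, 0.98, -0.938], [0.0, 0.0, 0.0, 1.0]]
scene 52.01597920218217 253.53263689308767 196.3489524177304 [[-0.49, 0.872, -0.0, 0.27], [-0.648, -0.364, 0.669, 0.331], [0.584, 0.328, 0.743, -1.473], [0.0, 0.0, 0.0, 1.0]]
{'t': 0.1, 'joint_positions': array([ 1.03369478e+00,  1.81446349e-01,  1.60785940e+00, -2.70907247e-05,
        1.35380422e+00, -2.06286940e-01]), 'qvel': array([ 0.00032561, -0.00313627, -0.00086383,  0.00231624, -0.00064635,
       -0.0004927 ]), 'effort': array([ 8.72143355e-04, -4.34827530e+01, -3.42693436e+01,  7.04179262e-02,
        3.40417202e-02, -5.49770576e-06]), 'eef_pos': array([0.18651054, 0.54342212, 0.2379352 ]), 'tool_rot': array([-2.63217917e-04,  1.64651157e-01,  9.86351571e-01, -7.11654891e-04]), 'wrist_force': array([ 0.16763236, -1.11892501,  0.11938301]), 'wrist_torque': array([ 0.00116846, -0.02581608,  0.008231  ]), 'grasp_force': 0.0, 'gripper_width': 0.08792487736625529}
```

View pics/top0b.png

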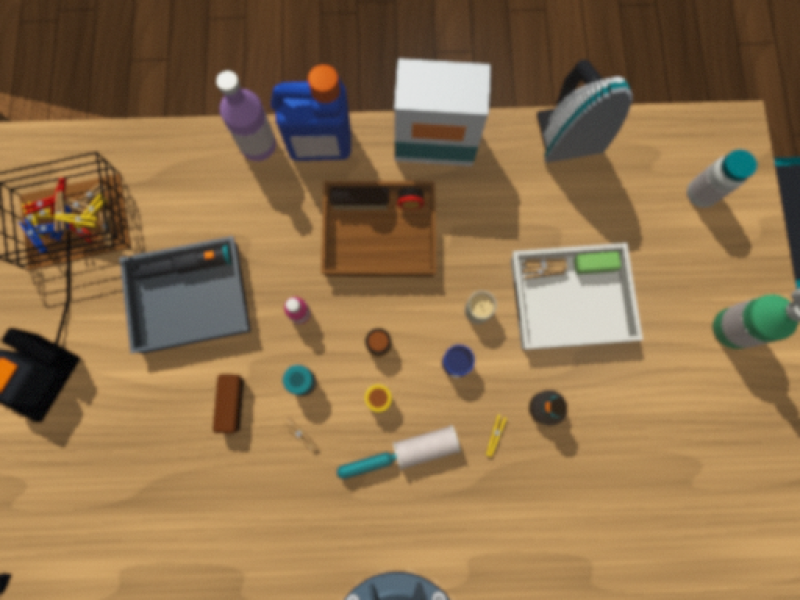

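View pics/scene0b.png

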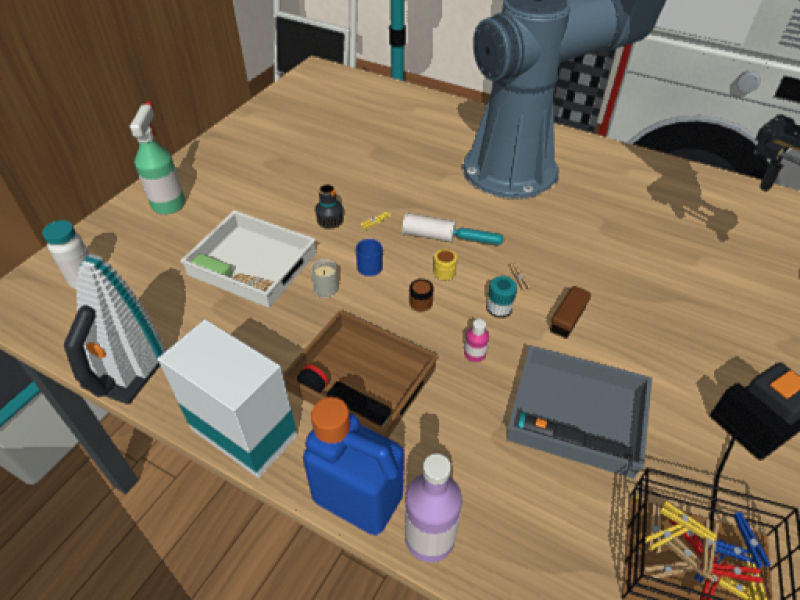

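The top view shows these candidates (800x600 pixels):
- **Filter:** teal round thing at (299,380). The only other teal things are the roller handle and the bottle cap.
- **Shoe cream:** the amber-brown jar at (378,341). The yellow look-alike is at (378,398), leave it.
- **Dosing cup:** (458,361), not the blue jug.
- **Dust brush:** (548,407).
- **Shoe brush:** (229,404). The black one in the tray is fixed.
- **Bystanders:** pink bottle at (297,310), candle at (481,307).

Next I measure and check with one crop.

Run:
```python
from h import *
t=load('top0'); s=load('scene0'); k=1.5625
T=dict(filter=(299,380,.064),cream=(378,341,.046),cup=(458,361,.055),dust=(550,406,.085),shoe=(229,404,.044),candle=(481,305,.058),bottle=(294,304,.084),yellow=(378,398,.046))
S=dict(filter=(502,285),cream=(421,287),cup=(369,245),dust=(327,190),shoe=(571,307),candle=(326,264),bottle=(479,327),yellow=(445,257))
for n,(u,v,z) in T.items():
    p=px2w(t,u/k,v/k,z); print(n,np.round(p,3),'scene pred',np.round(np.array(w2px(s,[*p,z]))*k),'seen',S[n])
for n,cs in dict(vac=[(121,257),(235,238),(250,332),(132,351)],shoe=[(323,181),(435,181),(436,274),(322,274)],lau=[(513,251),(628,243),(641,339),(523,349)]).items():
    P=np.array([px2w(t,u/k,v/k,.04) for u,v in cs]); print(n,np.round(P,3).tolist(),'c',P.mean(0).round(3),'yaw',[round(np.degrees(np.arctan2(*(P[i]-P[j])[::-1])),1) for i,j in((0,3),(1,2))], np.round([np.linalg.norm(P[i]-P[i-1]) for i in range(4)],3))
a=t['image'][180:290,128:384,::-1]
cv2.imwrite('pics/crop0.png',cv2.resize(a,None,fx=3.1,fy=3.1,interpolation=2))
```

```text
filter [0.426 0.148] scene pred [500. 283.] seen (502, 285)
cream [0.489 0.016] scene pred [420. 286.] seen (421, 287)
cup [ 0.45  -0.118] scene pred [369. 246.] seen (369, 245)
dust [ 0.37  -0.259] scene pred [330. 190.] seen (327, 190)
shoe [0.391 0.269] scene pred [568. 301.] seen (571, 307)
candle [ 0.544 -0.162] scene pred [323. 266.] seen (326, 264)
bottle [0.55  0.154] scene pred [476. 322.] seen (479, 327)
yellow [0.393 0.019] scene pred [444. 255.] seen (445, 257)
vac [[0.654, 0.469], [0.683, 0.267], [0.512, 0.237], [0.486, 0.439]] c [0.584 0.353] yaw [np.float64(9.9), np.float64(10.0)] [0.171 0.204 0.173 0.204]
shoe [[0.787, 0.109], [0.781, -0.095], [0.606, -0.089], [0.612, 0.112]] c [0.697 0.009] yaw [np.float64(-0.9), np.float64(-2.0)] [0.175 0.205 0.175 0.201]
lau [[0.644, -0.228], [0.653, -0.434], [0.48, -0.437], [0.469, -0.233]] c [ 0.561 -0.333] yaw [np.float64(1.5), np.float64(1.0)] [0.175 0.206 0.173 0.205]
```

View pics/crop0.png

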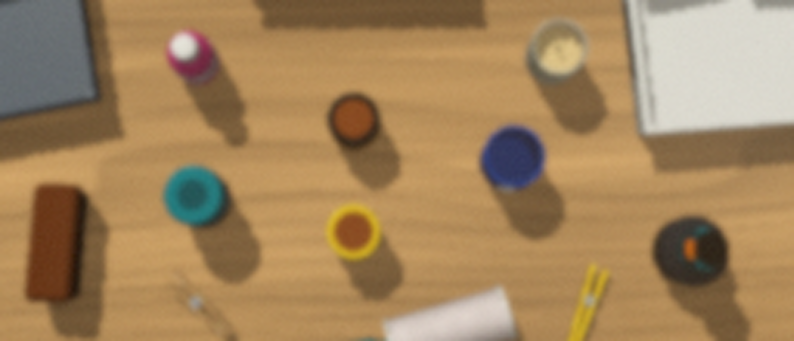

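The crop confirms the choices: filter (195,196), cream (354,119) with yellow look-alike (354,231), cup (513,157), dust brush (690,250), shoe brush (53,242). Heights and reach fit, and the two cameras agree. I start towards the filter: turn the tool to ψ=90° (fingers along world y), then travel.

Call:
move_arm:
  rows:
    - [[0, 0, 0, 0, 0, -0.95], [0, 0, 0, 0, 0, -0.95], [0, 0, 0, 0, 0, -0.95], [0, 0, 0, 0, 0, -0.95]]
  hand: 88

```text
t: 0.5
eef_pos: [0.1866, 0.5435, 0.2381]
tool_rot: [-0.0, -0.002, 1.0, -0.0]
wrist_force: [0.1, -0.3, -0.2]
gripper_width: 0.088
grasp_force: 0.0
```

Call:
move_arm:
  rows:
    - [[-0.48, -0.79, 0, 0, 0, 0], [-0.48, -0.79, 0, 0, 0, 0], [-0.48, -0.79, 0, 0, 0, 0], [-0.48, -0.79, 0, 0, 0, 0], [-0.48, -0.79, 0, 0, 0, 0], [-0.48, -0.79, 0, 0, 0, 0], [-0.48, -0.79, 0, 0, 0, 0], [-0.48, -0.79, 0, 0, 0, 0], [-0.48, -0.79, 0, 0, 0, 0], [-0.48, -0.79, 0, 0, 0, 0]]

```text
t: 1.5
eef_pos: [0.4275, 0.1473, 0.2386]
tool_rot: [-0.0, -0.0, 1.0, 0.0]
wrist_force: [1.6, 1.1, -0.0]
gripper_width: 0.0876
grasp_force: 0.0
```

Run:
```python
from h import *
t=load('top0'); g=lambda u,v,z: px2w(t,128+(u)/3.1,180+v/3.1,z)
print('dust neck',g(712,248,.083),'collar',g(690,250,.035))
P=np.array([g(*p,.044) for p in((38,186),(78,188),(70,298),(27,297))]);print('shoe',P.round(3).tolist(),P.mean(0), np.degrees(np.arctan2(*(P[0]+P[1]-P[2]-P[3])[::-1])))
c=cap('wrist','w1'); print(c['fov_y'],c['cx'],c['cy'],np.round(c['view'],3).tolist()); s=bot.sense(); print(s['eef_pos'],s['tool_rot'],s['t'])
```

```text
dust neck [ 0.36943166 -0.27352092] collar [ 0.3691107  -0.26825951]
shoe [[0.44, 0.287], [0.437, 0.253], [0.345, 0.257], [0.347, 0.294]] [0.39212292 0.27274915] -3.451080794624019
65.70646984690485 262.80811269055204 191.25618482310583 [[-0.001, 1.0, 0.0, -0.148], [-0.966, -0.001, -0.257, 0.448], [-0.257, -0.001, 0.966, -0.278], [0.0, 0.0, 0.0, 1.0]]
[0.43095123 0.14200748 0.23878553] [ 0.00113404  0.00160456  0.99999643 -0.00180815] 1.55
```

View pics/w1.png

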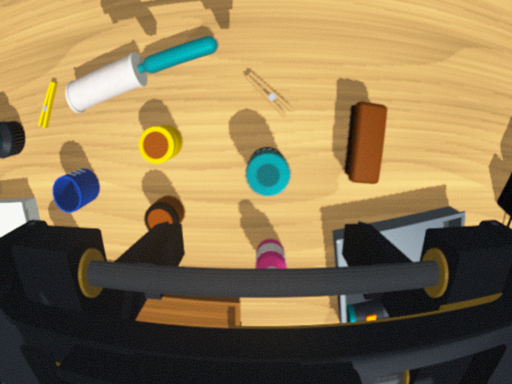

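Call:
move_arm:
  rows:
    - [[0, 0, 0, 0, 0, 0], [0, 0, 0, 0, 0, 0], [0, 0, 0, 0, 0, 0]]

```text
t: 1.85
eef_pos: [0.4262, 0.1502, 0.2384]
tool_rot: [-0.0, -0.001, 1.0, 0.0]
wrist_force: [-0.3, -0.0, -0.1]
gripper_width: 0.088
grasp_force: 0.0
```

Run:
```python
from h import *
c=load('w1'); g=lambda u,v,z: px2w(c,u,v,z,True).round(4)
print('filter',g(268,171,.064),'yellow',g(159,145,.046),'cream',g(163,214,.046),'cup',g(75,190,.055))
P=np.array([g(*p,.044) for p in((383,104),(361,102),(350,181),(378,182))]);print('shoe',P.tolist(),P.mean(0),np.degrees(np.arctan2(*(P[2]+P[3]-P[0]-P[1])[::-1])))
```

```text
filter [0.4233 0.154 ] yellow [0.3946 0.0254] cream [0.4806 0.0237] cup [ 0.4473 -0.1   ]
shoe [[0.344, 0.2912], [0.3437, 0.2628], [0.4387, 0.2535], [0.4396, 0.2905]] [0.3915 0.2745] -3.003320778569232
```

The wrist view shows the filter at (268,171), the shoe brush at (368,142) and the cream at (163,214), and the positions match the top view. I descend and grip the filter.

Call:
move_arm:
  rows:
    - [[0, 0, 0.6, 0, 0, 0], [0, 0, 0.6, 0, 0, 0], [0, 0, 0.6, 0, 0, 0], [0, 0, 0.6, 0, 0, 0], [0, 0, 0.6, 0, 0, 0], [0, 0, 0.5, 0, 0, 0], [0, 0, 0.4, 0, 0, 0], [0, 0, 0.2, 0, 0, 0], [0, 0, 0.08, 0, 0, 0], [0, 0, 0, 0, 0, 0]]

```text
t: 2.85
eef_pos: [0.4269, 0.1497, 0.0298]
tool_rot: [-0.0, -0.001, 1.0, 0.0]
wrist_force: [-0.8, -0.5, 0.1]
gripper_width: 0.088
grasp_force: 0.0
```

Call:
move_arm:
  rows:
    - [[0, 0, 0, 0, 0, 0], [0, 0, 0, 0, 0, 0], [0, 0, 0, 0, 0, 0], [0, 0, 0, 0, 0, 0], [0, 0, 0, 0, 0, 0], [0, 0, 0, 0, 0, 0], [0, 0, 0, 0, 0, 0]]
  hand: 40

```text
t: 3.55
eef_pos: [0.4273, 0.1491, 0.03]
tool_rot: [0.0, -0.0, 1.0, 0.0]
wrist_force: [-0.5, 0.5, 3.4]
gripper_width: 0.0496
grasp_force: 30.0
```

Call:
move_arm:
  rows:
    - [[0, 0, -0.2, 0, 0, 0], [0, 0, -0.4, 0, 0, 0], [0, 0, -0.5, 0, 0, 0], [0, 0, -0.5, 0, 0, 0], [0, 0, -0.5, 0, 0, 0], [0, 0, -0.5, 0, 0, 0], [0, 0, -0.4, 0, 0, 0], [0, 0, -0.3, 0, 0, 0], [0, 0, -0.1, 0, 0, 0], [0, 0, 0, 0, 0, 0]]

```text
t: 4.55
eef_pos: [0.4273, 0.149, 0.2003]
tool_rot: [0.001, -0.0, 1.0, -0.0]
wrist_force: [-0.2, -0.2, -2.0]
gripper_width: 0.0489
grasp_force: 30.0
```

Call:
move_arm:
  rows:
    - [[-0.1, 0.2, 0, 0, 0, 0], [-0.2, 0.4, 0, 0, 0, 0], [-0.3, 0.6, 0, 0, 0, 0], [-0.35, 0.7, 0, 0, 0, 0], [-0.35, 0.7, 0, 0, 0, 0], [-0.35, 0.7, 0, 0, 0, 0], [-0.35, 0.7, 0, 0, 0, 0], [-0.3, 0.6, 0, 0, 0, 0], [-0.18, 0.34, 0, 0, 0, 0], [0, 0, 0, 0, 0, 0]]

```text
t: 5.55
eef_pos: [0.5505, 0.3985, 0.1971]
tool_rot: [-0.001, -0.001, 1.0, -0.0]
wrist_force: [0.3, -0.0, -0.8]
gripper_width: 0.049
grasp_force: 30.0
```

Call:
move_arm:
  rows:
    - [[0, 0, 0, 0, 0, 0], [0, 0, 0, 0, 0, 0], [0, 0, 0, 0, 0, 0]]

```text
t: 5.85
eef_pos: [0.5506, 0.3953, 0.1996]
tool_rot: [-0.0, 0.0, 1.0, -0.0]
wrist_force: [0.3, 0.1, -0.9]
gripper_width: 0.049
grasp_force: 30.0
```

Run:
```python
from h import *
c=cap('wrist','w2'); s=bot.sense(); print(s['eef_pos'],s['gripper_width'],s['grasp_force'])
```

```text
[0.55071733 0.39537147 0.19987759] 0.048901459357719584 30.00004928559065
```

View pics/w2.png

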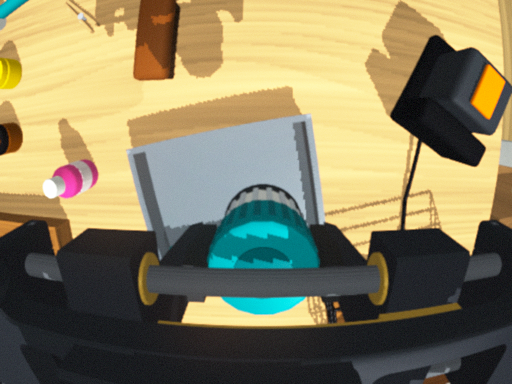

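The wrist view shows the filter (262,250) held upright over the grey tray's free floor, with the near rim running from (130,152) to (310,116). I lower it.

Call:
move_arm:
  rows:
    - [[0, 0, 0.4, 0, 0, 0], [0, 0, 0.5, 0, 0, 0], [0, 0, 0.5, 0, 0, 0], [0, 0, 0.5, 0, 0, 0], [0, 0, 0.5, 0, 0, 0], [0, 0, 0.4, 0, 0, 0], [0, 0, 0.2, 0, 0, 0], [0, 0, 0.15, 0, 0, 0], [0, 0, 0.1, 0, 0, 0], [0, 0, 0, 0, 0, 0]]

```text
t: 6.9
eef_pos: [0.551, 0.3961, 0.0374]
tool_rot: [0.0, -0.0, 1.0, 0.0]
wrist_force: [-0.6, 0.1, -1.8]
gripper_width: 0.0492
grasp_force: 30.0
```

Call:
move_arm:
  rows:
    - [[0, 0, 0.02, 0, 0, 0], [0, 0, 0.02, 0, 0, 0], [0, 0, 0, 0, 0, 0]]

```text
t: 7.2
eef_pos: [0.5511, 0.3963, 0.0357]
tool_rot: [0.0, -0.0, 1.0, 0.0]
wrist_force: [-0.0, 0.3, -1.1]
gripper_width: 0.0489
grasp_force: 30.0
```

Call:
move_arm:
  rows:
    - [[0, 0, 0.02, 0, 0, 0], [0, 0, 0.02, 0, 0, 0], [0, 0, 0, 0, 0, 0], [0, 0, 0, 0, 0, 0]]

```text
t: 7.6
eef_pos: [0.5511, 0.3963, 0.034]
tool_rot: [0.0, -0.0, 1.0, 0.0]
wrist_force: [-2.6, -0.7, 4.6]
gripper_width: 0.0494
grasp_force: 30.0
```

Call:
move_arm:
  rows:
    - [[0, 0, 0, 0, 0, 0], [0, 0, 0, 0, 0, 0], [0, 0, 0, 0, 0, 0], [0, 0, 0, 0, 0, 0], [0, 0, 0, 0, 0, 0]]
  hand: 66

```text
t: 8.1
eef_pos: [0.5508, 0.3961, 0.033]
tool_rot: [-0.0, -0.0, 1.0, -0.0]
wrist_force: [0.6, 0.0, -0.3]
gripper_width: 0.0659
grasp_force: 0.0
```

Call:
move_arm:
  rows:
    - [[0, 0, -0.2, 0, 0, 0], [0, 0, -0.3, 0, 0, 0], [0, 0, -0.4, 0, 0, 0], [0, 0, -0.5, 0, 0, 0], [0, 0, -0.5, 0, 0, 0], [0, 0, -0.5, 0, 0, 0], [0, 0, -0.5, 0, 0, 0], [0, 0, -0.3, 0, 0, 0], [0, 0, -0.1, 0, 0, 0], [0.03, -0.12, 0, 0, 0, 0]]

```text
t: 9.1
eef_pos: [0.5496, 0.3906, 0.1991]
tool_rot: [0.001, -0.001, 1.0, 0.0]
wrist_force: [1.1, 0.3, -0.6]
gripper_width: 0.066
grasp_force: 0.0
```

Call:
move_arm:
  rows:
    - [[0.1, -0.4, 0, 0, 0, 0], [0.2, -0.7, 0, 0, 0, 0], [0.2, -0.75, 0, 0, 0, 0], [0.2, -0.75, 0, 0, 0, 0], [0.2, -0.75, 0, 0, 0, 0], [0.2, -0.75, 0, 0, 0, 0], [0.2, -0.75, 0, 0, 0, 0], [0.2, -0.75, 0, 0, 0, 0], [0.2, -0.75, 0, 0, 0, 0], [0.2, -0.75, 0, 0, 0, 0]]
  hand: 88

```text
t: 10.1
eef_pos: [0.4528, 0.0337, 0.1967]
tool_rot: [-0.001, -0.0, 1.0, 0.0]
wrist_force: [0.0, -0.8, -0.7]
gripper_width: 0.0881
grasp_force: 0.0
```

Call:
move_arm:
  rows:
    - [[0.2, -0.75, 0, 0, 0, 0], [0.2, -0.75, 0, 0, 0, 0], [0.2, -0.75, 0, 0, 0, 0], [0.2, -0.75, 0, 0, 0, 0], [0.2, -0.75, 0, 0, 0, 0], [0.2, -0.75, 0, 0, 0, 0], [0.2, -0.7, 0, 0, 0, 0], [0.2, -0.5, 0, 0, 0, 0], [0.1, -0.3, 0, 0, 0, 0], [0, 0, 0, 0, 0, 0]]

```text
t: 11.1
eef_pos: [0.3684, -0.2659, 0.1968]
tool_rot: [-0.001, 0.001, 1.0, 0.001]
wrist_force: [-0.1, 0.9, -0.1]
gripper_width: 0.088
grasp_force: 0.0
```

Call:
move_arm:
  rows:
    - [[0, 0, 0, 0, 0, 0], [0, 0, 0, 0, 0, 0], [0, 0, 0, 0, 0, 0]]

```text
t: 11.4
eef_pos: [0.3701, -0.264, 0.1979]
tool_rot: [-0.0, -0.001, 1.0, 0.0]
wrist_force: [-0.2, -0.0, 0.1]
gripper_width: 0.0879
grasp_force: 0.0
```

Run:
```python
from h import *
c=cap('wrist','w3'); d=cap('scene','scene1'); s=bot.sense(); print(s['eef_pos'],s['gripper_width'],s['grasp_force'])
a=d['image'][200:384,128:512,::-1]
cv2.imwrite('pics/v3.png',np.vstack([c['image'][:300,:,::-1],cv2.resize(a,(512,245))]))
```

```text
[ 0.37018911 -0.26424734  0.19820658] 0.08814309919065978 0.0
```

View pics/v3.png

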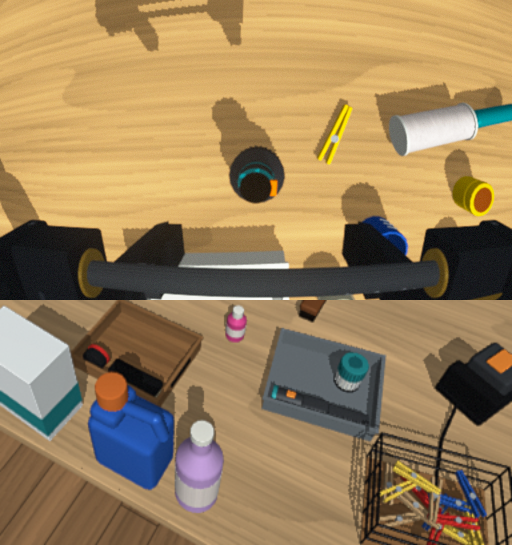

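The scene crop shows the filter upright in the grey tray (350,370). The wrist view shows the dust brush neck top at (257,185).

Run:
```python
from h import *
c=load('w3'); g=lambda u,v,z: px2w(c,u,v,z,True).round(4)
print(g(256,184,.085),g(257,173,.035), 'ylw',g(474,196,.046))
```

```text
[ 0.3657 -0.269 ] [ 0.3658 -0.269 ] ylw [0.3883 0.0029]
```

Call:
move_arm:
  rows:
    - [[0.04, -0.12, 0.3, 0, 0, 0], [0, 0, 0.5, 0, 0, 0], [0, 0, 0.5, 0, 0, 0], [0, 0, 0.5, 0, 0, 0], [0, 0, 0.5, 0, 0, 0], [0, 0, 0.4, 0, 0, 0], [0, 0, 0.2, 0, 0, 0], [0, 0, 0.1, 0, 0, 0], [0, 0, 0, 0, 0, 0], [0, 0, 0, 0, 0, 0]]

```text
t: 12.5
eef_pos: [0.3684, -0.2715, 0.049]
tool_rot: [0.0, -0.001, 1.0, -0.001]
wrist_force: [-0.0, -0.5, -0.4]
gripper_width: 0.0882
grasp_force: 0.0
```

Call:
move_arm:
  rows:
    - [[0, 0, 0, 0, 0, 0], [0, 0, 0, 0, 0, 0], [0, 0, 0, 0, 0, 0], [0, 0, 0, 0, 0, 0], [0, 0, 0, 0, 0, 0], [0, 0, 0, 0, 0, 0], [0, 0, 0, 0, 0, 0], [0, 0, 0, 0, 0, 0]]
  hand: 26

```text
t: 13.3
eef_pos: [0.3678, -0.2709, 0.0481]
tool_rot: [-0.0, -0.0, 1.0, 0.0]
wrist_force: [0.6, -1.3, -0.5]
gripper_width: 0.0359
grasp_force: 27.6
```

Call:
move_arm:
  rows:
    - [[0, 0, -0.2, 0, 0, 0], [0, 0, -0.4, 0, 0, 0], [0, 0, -0.5, 0, 0, 0], [0, 0, -0.5, 0, 0, 0], [0, 0, -0.5, 0, 0, 0], [0, 0, -0.5, 0, 0, 0], [0, 0, -0.4, 0, 0, 0], [0, 0, -0.2, 0, 0, 0], [-0.05, 0.16, 0, 0, 0, 0], [-0.15, 0.4, 0, 0, 0, 0]]

```text
t: 14.3
eef_pos: [0.3775, -0.243, 0.2078]
tool_rot: [-0.0, 0.001, 1.0, 0.0]
wrist_force: [0.5, -0.8, -0.9]
gripper_width: 0.0359
grasp_force: 27.6
```

Call:
move_arm:
  rows:
    - [[-0.25, 0.7, 0, 0, 0, 0], [-0.25, 0.7, 0, 0, 0, 0], [-0.25, 0.7, 0, 0, 0, 0], [-0.25, 0.7, 0, 0, 0, 0], [-0.25, 0.7, 0, 0, 0, 0], [-0.25, 0.7, 0, 0, 0, 0], [-0.25, 0.7, 0, 0, 0, 0], [-0.25, 0.7, 0, 0, 0, 0], [-0.25, 0.7, 0, 0, 0, 0], [-0.25, 0.7, 0, 0, 0, 0]]

```text
t: 15.3
eef_pos: [0.5017, 0.1092, 0.2067]
tool_rot: [-0.001, -0.001, 1.0, 0.0]
wrist_force: [0.3, -0.1, -1.2]
gripper_width: 0.0358
grasp_force: 27.6
```

Call:
move_arm:
  rows:
    - [[-0.25, 0.7, 0, 0, 0, 0], [-0.25, 0.7, 0, 0, 0, 0], [-0.25, 0.7, 0, 0, 0, 0], [-0.2, 0.7, 0, 0, 0, 0], [-0.2, 0.7, 0, 0, 0, 0], [-0.13, 0.4, 0, 0, 0, 0], [0, 0.1, 0, 0, 0, 0], [0, 0, 0, 0, 0, 0], [0, 0, 0, 0, 0, 0], [0, 0, 0, 0, 0, 0]]

```text
t: 16.3
eef_pos: [0.5662, 0.3061, 0.208]
tool_rot: [-0.0, 0.0, 1.0, -0.0]
wrist_force: [-0.1, 0.4, -1.5]
gripper_width: 0.0356
grasp_force: 27.6
```

Run:
```python
from h import *
c=cap('wrist','w4'); s=bot.sense(); print(s['eef_pos'],s['gripper_width'],s['grasp_force'])
```

```text
[0.56636192 0.3060583  0.20823194] 0.03586869526859827 27.627102955884766
```

View pics/w4.png

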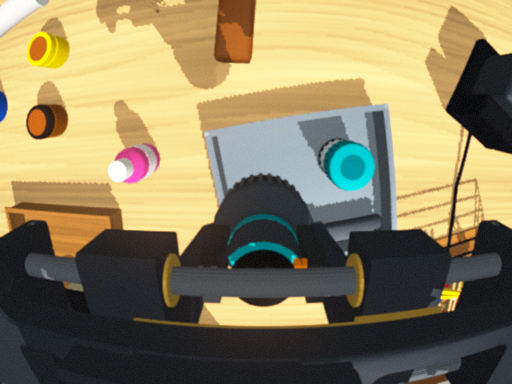

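The dust brush (262,230) is upright over the free floor, clear of the filter (346,165) and the rim.

Call:
move_arm:
  rows:
    - [[0, 0, 0.3, 0, 0, 0], [0, 0, 0.5, 0, 0, 0], [0, 0, 0.5, 0, 0, 0], [0, 0, 0.5, 0, 0, 0], [0, 0, 0.5, 0, 0, 0], [0, 0, 0.4, 0, 0, 0], [0, 0, 0.2, 0, 0, 0], [0, 0, 0.1, 0, 0, 0], [0, 0, 0.02, 0, 0, 0], [0, 0, 0, 0, 0, 0]]

```text
t: 17.35
eef_pos: [0.5671, 0.3073, 0.058]
tool_rot: [0.001, -0.0, 1.0, 0.0]
wrist_force: [0.2, 0.1, 0.2]
gripper_width: 0.0356
grasp_force: 27.6
```

Call:
move_arm:
  rows:
    - [[0, 0, 0.02, 0, 0, 0], [0, 0, 0.02, 0, 0, 0], [0, 0, 0.02, 0, 0, 0], [0, 0, 0, 0, 0, 0], [0, 0, 0, 0, 0, 0]]

```text
t: 17.85
eef_pos: [0.5664, 0.3072, 0.0543]
tool_rot: [-0.0, -0.0, 1.0, -0.0]
wrist_force: [0.0, 0.4, -0.2]
gripper_width: 0.0358
grasp_force: 27.6
```

Call:
move_arm:
  rows:
    - [[0, 0, 0.02, 0, 0, 0], [0, 0, 0.02, 0, 0, 0], [0, 0, 0, 0, 0, 0], [0, 0, 0, 0, 0, 0]]

```text
t: 18.25
eef_pos: [0.5664, 0.3072, 0.0521]
tool_rot: [-0.0, -0.0, 1.0, 0.0]
wrist_force: [0.4, 0.4, -0.9]
gripper_width: 0.036
grasp_force: 27.6
```

Call:
move_arm:
  rows:
    - [[0, 0, 0.02, 0, 0, 0], [0, 0, 0, 0, 0, 0], [0, 0, 0, 0, 0, 0]]

```text
t: 18.55
eef_pos: [0.5666, 0.3072, 0.0521]
tool_rot: [0.0, -0.0, 1.0, -0.0]
wrist_force: [-3.2, -0.5, 6.9]
gripper_width: 0.0356
grasp_force: 27.9
```

Call:
move_arm:
  rows:
    - [[0, 0, 0, 0, 0, 0], [0, 0, 0, 0, 0, 0], [0, 0, 0, 0, 0, 0], [0, 0, 0, 0, 0, 0], [0, 0, 0, 0, 0, 0]]
  hand: 60

```text
t: 19.05
eef_pos: [0.5664, 0.3071, 0.0511]
tool_rot: [-0.0, -0.0, 1.0, -0.0]
wrist_force: [-0.5, 0.7, -0.1]
gripper_width: 0.0596
grasp_force: 0.0
```

Call:
move_arm:
  rows:
    - [[0, 0, -0.2, 0, 0, 0], [0, 0, -0.3, 0, 0, 0], [0, 0, -0.4, 0, 0, 0], [0, 0, -0.5, 0, 0, 0], [0, 0, -0.5, 0, 0, 0], [0, 0, -0.5, 0, 0, 0], [0, 0, -0.3, 0, 0, 0], [0, 0, -0.2, 0, 0, 0], [0.1, 0, 0, 0, 0, 0], [0.2, 0, 0, 0, 0, 0]]

```text
t: 20.05
eef_pos: [0.5508, 0.3068, 0.1953]
tool_rot: [-0.001, -0.0, 1.0, -0.0]
wrist_force: [0.1, -0.8, -0.5]
gripper_width: 0.0602
grasp_force: 0.0
```

Call:
move_arm:
  rows:
    - [[0.4, -0.08, 0, 0, 0, 0], [0.5, -0.1, 0, 0, 0, 0], [0.5, -0.1, 0, 0, 0, 0], [0.5, -0.1, 0, 0, 0, 0], [0.5, -0.1, 0, 0, 0, 0], [0.4, -0.1, 0, 0, 0, 0], [0.3, -0.1, 0, 0, 0, 0], [0.1, 0, 0, 0, 0, 0.6], [0, 0, 0, 0, 0, 0], [0, 0, 0, 0, 0, 0]]
  hand: 88

```text
t: 21.05
eef_pos: [0.3907, 0.2729, 0.1954]
tool_rot: [-0.001, 0.025, 1.0, -0.0]
wrist_force: [-0.0, -0.4, 0.1]
gripper_width: 0.0879
grasp_force: 0.0
```

Call:
move_arm:
  rows:
    - [[0, 0, 0, 0, 0, 0], [0, 0, 0, 0, 0, 0], [0, 0, 0, 0, 0, 0]]

```text
t: 21.35
eef_pos: [0.3916, 0.273, 0.196]
tool_rot: [-0.0, 0.026, 1.0, -0.0]
wrist_force: [-0.9, 0.3, 0.5]
gripper_width: 0.0881
grasp_force: 0.0
```

Run:
```python
from h import *
c=cap('wrist','w5'); d=cap('scene','scene2'); s=bot.sense(); print(s['eef_pos'],s['gripper_width'],s['grasp_force'])
a=d['image'][200:384,128:512,::-1]
cv2.imwrite('pics/v5.png',np.vstack([c['image'][:300,:,::-1],cv2.resize(a,(512,245))]))
```

```text
[0.39161472 0.27297627 0.1960978 ] 0.08773411465401078 0.0
```

View pics/v5.png

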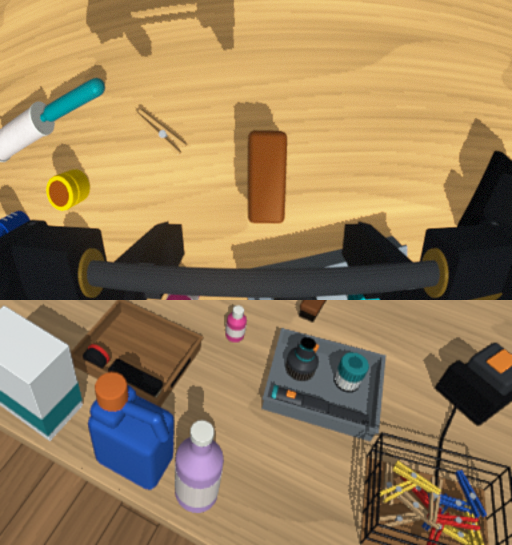

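The brush centre is at (267,177), aligned with the tool. In the scene crop the dust brush (303,360) and the filter (350,370) stand upright in the grey tray. I grip the shoe brush.

Call:
move_arm:
  rows:
    - [[0, 0.04, 0.4, 0, 0, 0], [0, 0, 0.5, 0, 0, 0], [0, 0, 0.5, 0, 0, 0], [0, 0, 0.5, 0, 0, 0], [0, 0, 0.5, 0, 0, 0], [0, 0, 0.5, 0, 0, 0], [0, 0, 0.4, 0, 0, 0], [0, 0, 0.2, 0, 0, 0], [0, 0, 0.12, 0, 0, 0], [0, 0, 0, 0, 0, 0]]

```text
t: 22.45
eef_pos: [0.3916, 0.275, 0.015]
tool_rot: [-0.0, 0.026, 1.0, -0.0]
wrist_force: [-1.0, -0.6, -0.6]
gripper_width: 0.0879
grasp_force: 0.0
```

Call:
move_arm:
  rows:
    - [[0, 0, 0, 0, 0, 0], [0, 0, 0, 0, 0, 0], [0, 0, 0, 0, 0, 0], [0, 0, 0, 0, 0, 0], [0, 0, 0, 0, 0, 0], [0, 0, 0, 0, 0, 0], [0, 0, 0, 0, 0, 0], [0, 0, 0, 0, 0, 0]]
  hand: 30

```text
t: 23.25
eef_pos: [0.3917, 0.2751, 0.0153]
tool_rot: [0.0, 0.026, 1.0, 0.0]
wrist_force: [-0.4, 1.4, 1.9]
gripper_width: 0.0396
grasp_force: 30.0
```

Call:
move_arm:
  rows:
    - [[0, 0, -0.2, 0, 0, 0], [0, 0, -0.4, 0, 0, 0], [0, 0, -0.5, 0, 0, 0], [0, 0, -0.5, 0, 0, 0], [0, 0, -0.5, 0, 0, 0], [0, 0, -0.5, 0, 0, 0], [0, 0, -0.4, 0, 0, 0], [0, 0, -0.2, 0, 0, 0], [0, 0, 0, 0, 0, 0]]

```text
t: 24.15
eef_pos: [0.3924, 0.2753, 0.1767]
tool_rot: [0.001, 0.026, 1.0, 0.001]
wrist_force: [0.1, 0.3, -1.4]
gripper_width: 0.0397
grasp_force: 30.0
```

Run:
```python
from h import *
c=cap('wrist','w6'); d=cap('top','top2'); s=bot.sense(); print(s['eef_pos'],s['gripper_width'],s['grasp_force'])
e=load('w5');print(px2w(e,267,131,.044,True),px2w(e,267,222,.044,True))
cv2.imwrite('pics/v6.png',np.vstack([c['image'][100:,:,::-1],d['image'][90:330,:,::-1]]))
```

```text
[0.39108536 0.27478231 0.17455188] 0.03952719301304976 29.992387108504772
[0.34267277 0.28061706] [0.43842737 0.27605992]
```

View pics/v6.png

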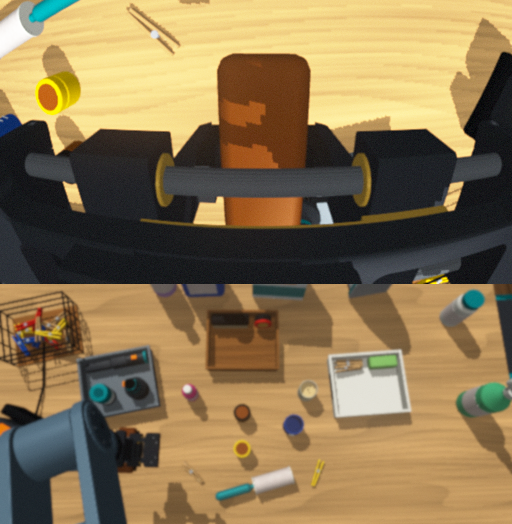

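The brush is held level. I carry it to the wooden tray, near local (-22,-40).

Call:
move_arm:
  rows:
    - [[-0.2, -0.19, 0, 0, 0, 0], [-0.4, -0.39, 0, 0, 0, 0], [-0.6, -0.58, 0, 0, 0, 0], [-0.6, -0.58, 0, 0, 0, 0], [-0.6, -0.58, 0, 0, 0, 0], [-0.6, -0.58, 0, 0, 0, 0], [-0.6, -0.58, 0, 0, 0, 0], [-0.6, -0.58, 0, 0, 0, 0], [-0.6, -0.58, 0, 0, 0, 0], [-0.6, -0.58, 0, 0, 0, 0]]

```text
t: 25.25
eef_pos: [0.6482, -0.0021, 0.1733]
tool_rot: [-0.001, 0.026, 1.0, 0.0]
wrist_force: [0.0, 0.2, -2.0]
gripper_width: 0.0395
grasp_force: 30.0
```

Call:
move_arm:
  rows:
    - [[-0.37, -0.39, 0, 0, 0, 0], [-0.2, -0.2, 0, 0, 0, 0], [0, 0, 0, 0, 0, -0.3], [0, 0, 0, 0, 0, 0], [0, 0, 0, 0, 0, 0], [0, 0, 0, 0, 0, 0], [0, 0, 0, 0, 0, 0]]

```text
t: 25.95
eef_pos: [0.6744, -0.0294, 0.1756]
tool_rot: [0.0, 0.012, 1.0, -0.0]
wrist_force: [-0.4, -0.5, -2.2]
gripper_width: 0.0396
grasp_force: 30.0
```

Run:
```python
from h import *
c=cap('wrist','w7'); s=bot.sense(); print(s['eef_pos'],s['tool_rot'])
```

```text
[ 0.67449512 -0.02965774  0.17555848] [ 1.33835987e-04  1.21406970e-02  9.99926290e-01 -3.15039938e-05]
```

View pics/w7.png

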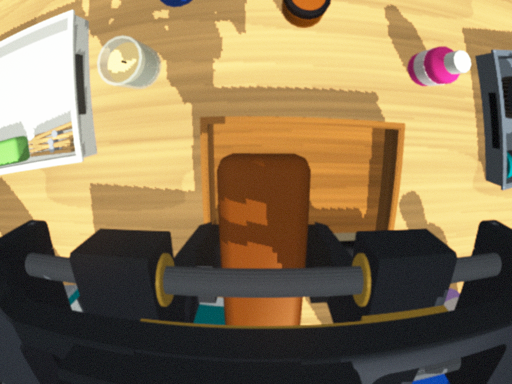

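Run:
```python
from h import *
e=load('w7')
for p in((202,118),(403,124)): print(px2w(e,*p,.04,True))
t=load('top2')
for p in((208,90+27),(278,90+27),(277,90+85),(207,90+85)): print(px2w(t,*p,.04))
```

```text
[ 0.60973165 -0.08449818]
[0.61592683 0.11440608]
[0.78368966 0.1055022 ]
[ 0.77762679 -0.09400324]
[ 0.60728979 -0.08359815]
[0.6131378  0.10945565]
```

Call:
move_arm:
  rows:
    - [[0, 0.05, 0.3, 0, 0, 0], [0, 0, 0.5, 0, 0, 0], [0, 0, 0.5, 0, 0, 0], [0, 0, 0.5, 0, 0, 0], [0, 0, 0.5, 0, 0, 0], [0, 0, 0.4, 0, 0, 0], [0, 0, 0.2, 0, 0, 0], [0, 0, 0.1, 0, 0, 0], [0, 0, 0.05, 0, 0, 0], [0, 0, 0, 0, 0, 0]]

```text
t: 27.0
eef_pos: [0.6753, -0.028, 0.0233]
tool_rot: [0.001, 0.013, 1.0, -0.0]
wrist_force: [-0.0, -0.7, -1.1]
gripper_width: 0.0396
grasp_force: 30.0
```

Call:
move_arm:
  rows:
    - [[0, 0, 0.02, 0, 0, 0], [0, 0, 0.02, 0, 0, 0], [0, 0, 0.02, 0, 0, 0], [0, 0, 0, 0, 0, 0], [0, 0, 0, 0, 0, 0]]

```text
t: 27.5
eef_pos: [0.6748, -0.028, 0.0198]
tool_rot: [0.0, 0.013, 1.0, -0.0]
wrist_force: [0.3, -0.8, -0.6]
gripper_width: 0.0397
grasp_force: 30.0
```

Call:
move_arm:
  rows:
    - [[0, 0, 0.02, 0, 0, 0], [0, 0, 0, 0, 0, 0], [0, 0, 0, 0, 0, 0]]

```text
t: 27.8
eef_pos: [0.675, -0.0281, 0.0194]
tool_rot: [0.0, 0.013, 1.0, -0.0]
wrist_force: [-2.4, 0.5, 5.0]
gripper_width: 0.0394
grasp_force: 30.0
```

Call:
move_arm:
  rows:
    - [[0, 0, 0, 0, 0, 0], [0, 0, 0, 0, 0, 0], [0, 0, 0, 0, 0, 0], [0, 0, 0, 0, 0, 0]]
  hand: 52

```text
t: 28.2
eef_pos: [0.6747, -0.028, 0.0184]
tool_rot: [-0.0, 0.013, 1.0, 0.0]
wrist_force: [-0.3, 0.1, -0.5]
gripper_width: 0.052
grasp_force: 0.0
```

Call:
move_arm:
  rows:
    - [[0, 0, -0.2, 0, 0, 0], [0, 0, -0.3, 0, 0, 0], [0, 0, -0.5, 0, 0, 0], [0, 0, -0.5, 0, 0, 0], [0, 0, -0.5, 0, 0, 0], [0, 0, -0.5, 0, 0, 0], [0, 0, -0.5, 0, 0, 0], [0, 0, -0.2, 0, 0, 0], [0.1, 0.02, 0, 0, 0, 0], [0.2, 0.04, 0, 0, 0, 0]]

```text
t: 29.2
eef_pos: [0.6592, -0.0245, 0.1781]
tool_rot: [-0.0, 0.013, 1.0, 0.0]
wrist_force: [-0.1, -0.8, -0.5]
gripper_width: 0.0519
grasp_force: 0.0
```

Call:
move_arm:
  rows:
    - [[0.4, 0.08, 0, 0, 0, 0], [0.5, 0.1, 0, 0, 0, 0], [0.5, 0.1, 0, 0, 0, 0], [0.5, 0.1, 0, 0, 0, 0], [0.5, 0.1, 0, 0, 0, 0], [0.5, 0.1, 0, 0, 0, 0], [0.34, 0.1, 0, 0, 0, 0], [0.2, 0.04, 0, 0, 0, 0], [0, 0, 0, 0, 0, 0], [0, 0, 0, 0, 0, 0]]
  hand: 88

```text
t: 30.2
eef_pos: [0.4889, 0.0157, 0.1785]
tool_rot: [0.0, 0.013, 1.0, -0.0]
wrist_force: [-0.1, 0.9, 0.4]
gripper_width: 0.0879
grasp_force: 0.0
```

Call:
move_arm:
  rows:
    - [[0, 0, 0, 0, 0, 0], [0, 0, 0, 0, 0, 0], [0, 0, 0, 0, 0, 0]]

```text
t: 30.5
eef_pos: [0.4892, 0.0156, 0.1786]
tool_rot: [-0.0, 0.013, 1.0, 0.0]
wrist_force: [-0.8, 0.3, 0.0]
gripper_width: 0.0883
grasp_force: 0.0
```

Run:
```python
from h import *
c=cap('wrist','w8'); d=cap('scene','scene3'); s=bot.sense(); print(s['eef_pos'],s['gripper_width'],s['grasp_force'])
a=d['image'][150:334,128:512,::-1]
cv2.imwrite('pics/v8.png',np.vstack([c['image'][:300,:,::-1],cv2.resize(a,(512,245))]))
```

```text
[0.48900747 0.01567335 0.17858864] 0.08783886749190686 0.0
```

View pics/v8.png

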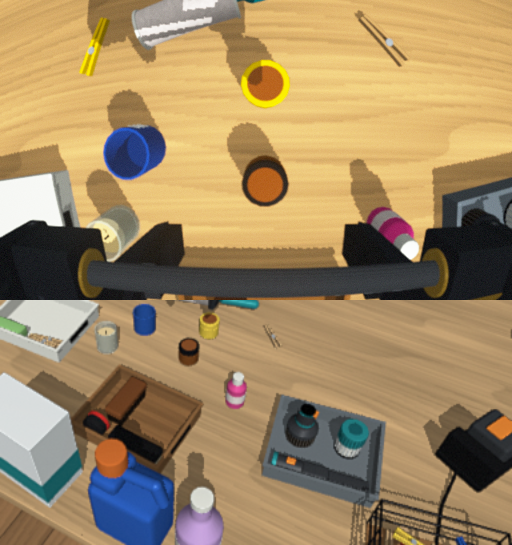

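Run:
```python
from h import *
e=load('w8')
print(px2w(e,265,184,.046,True),px2w(e,135,152,.055,True))
```

```text
[0.4895943  0.01867288] [ 0.45203018 -0.10603437]
```

The cream (265,184) lies under the tool, the yellow jar (265,84) is clear, and the shoe brush lies in the wooden tray (127,397). I grip the cream.

Call:
move_arm:
  rows:
    - [[0, 0.04, 0.4, 0, 0, 0], [0, 0, 0.5, 0, 0, 0], [0, 0, 0.5, 0, 0, 0], [0, 0, 0.5, 0, 0, 0], [0, 0, 0.5, 0, 0, 0], [0, 0, 0.4, 0, 0, 0], [0, 0, 0.3, 0, 0, 0], [0, 0, 0.2, 0, 0, 0], [0, 0, 0.08, 0, 0, 0], [0, 0, 0, 0, 0, 0]]

```text
t: 31.6
eef_pos: [0.4889, 0.0177, 0.0096]
tool_rot: [-0.0, 0.013, 1.0, 0.0]
wrist_force: [1.2, -0.3, -0.1]
gripper_width: 0.0879
grasp_force: 0.0
```

Call:
move_arm:
  rows:
    - [[0, 0, 0, 0, 0, 0], [0, 0, 0, 0, 0, 0], [0, 0, 0, 0, 0, 0], [0, 0, 0, 0, 0, 0], [0, 0, 0, 0, 0, 0], [0, 0, 0, 0, 0, 0], [0, 0, 0, 0, 0, 0], [0, 0, 0, 0, 0, 0]]
  hand: 36

```text
t: 32.4
eef_pos: [0.489, 0.0177, 0.0099]
tool_rot: [0.0, 0.013, 1.0, -0.0]
wrist_force: [-1.8, -0.2, 2.8]
gripper_width: 0.0448
grasp_force: 30.0
```

Call:
move_arm:
  rows:
    - [[0, 0, -0.2, 0, 0, 0], [0, 0, -0.4, 0, 0, 0], [0, 0, -0.5, 0, 0, 0], [0, 0, -0.5, 0, 0, 0], [0, 0, -0.5, 0, 0, 0], [0, 0, -0.5, 0, 0, 0], [0, 0, -0.4, 0, 0, 0], [0, 0, -0.2, 0, 0, 0], [0, 0, 0, 0, 0, 0], [0, 0, 0, 0, 0, 0]]

```text
t: 33.4
eef_pos: [0.4883, 0.0179, 0.169]
tool_rot: [-0.0, 0.013, 1.0, 0.0]
wrist_force: [-0.5, -0.9, -1.9]
gripper_width: 0.0448
grasp_force: 30.0
```

Call:
move_arm:
  rows:
    - [[-0.2, 0.04, 0, 0, 0, 0], [-0.4, 0.09, 0, 0, 0, 0], [-0.5, 0.11, 0, 0, 0, 0], [-0.5, 0.11, 0, 0, 0, 0], [-0.5, 0.11, 0, 0, 0, 0], [-0.5, 0.11, 0, 0, 0, 0], [-0.5, 0.11, 0, 0, 0, 0], [-0.4, 0.1, 0, 0, 0, 0], [-0.22, 0.06, 0, 0, 0, 0], [0, 0, 0, 0, 0, 0]]

```text
t: 34.4
eef_pos: [0.6767, 0.0555, 0.1675]
tool_rot: [-0.001, 0.013, 1.0, 0.0]
wrist_force: [-0.4, -0.8, -0.9]
gripper_width: 0.0452
grasp_force: 30.0
```

Call:
move_arm:
  rows:
    - [[0, 0, 0, 0, 0, 0], [0, 0, 0, 0, 0, 0], [0, 0, 0, 0, 0, 0]]

```text
t: 34.7
eef_pos: [0.6753, 0.0549, 0.1695]
tool_rot: [-0.0, 0.013, 1.0, -0.0]
wrist_force: [0.1, -1.3, -1.8]
gripper_width: 0.0453
grasp_force: 30.0
```

Run:
```python
from h import *
c=cap('wrist','w9'); s=bot.sense(); print(s['eef_pos'],s['tool_rot'])
```

```text
[0.67545647 0.05490371 0.16974481] [-9.53957228e-05  1.27764797e-02  9.99918373e-01 -3.33660955e-06]
```

View pics/w9.png

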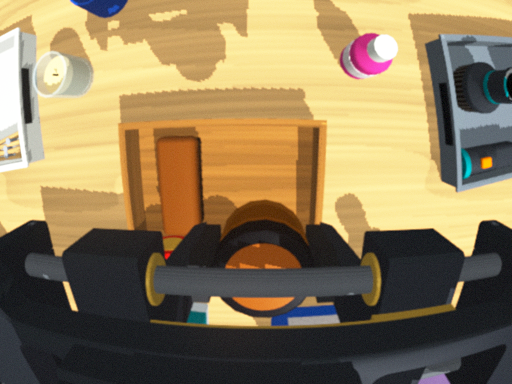

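The cream (262,255) is over free floor between the shoe brush (180,185) and the right wall (320,180). I lower it.

Call:
move_arm:
  rows:
    - [[0, 0, 0.3, 0, 0, 0], [0, 0, 0.5, 0, 0, 0], [0, 0, 0.5, 0, 0, 0], [0, 0, 0.5, 0, 0, 0], [0, 0, 0.5, 0, 0, 0], [0, 0, 0.4, 0, 0, 0], [0, 0, 0.2, 0, 0, 0], [0, 0, 0.1, 0, 0, 0], [0, 0, 0.04, 0, 0, 0], [0, 0, 0, 0, 0, 0]]

```text
t: 35.75
eef_pos: [0.6765, 0.0549, 0.0185]
tool_rot: [0.001, 0.013, 1.0, -0.0]
wrist_force: [0.1, -0.3, -1.2]
gripper_width: 0.0448
grasp_force: 30.0
```

Call:
move_arm:
  rows:
    - [[0, 0, 0.02, 0, 0, 0], [0, 0, 0.02, 0, 0, 0], [0, 0, 0.02, 0, 0, 0], [0, 0, 0, 0, 0, 0], [0, 0, 0, 0, 0, 0]]

```text
t: 36.25
eef_pos: [0.6759, 0.055, 0.0148]
tool_rot: [0.0, 0.013, 1.0, -0.0]
wrist_force: [0.3, -0.2, -1.5]
gripper_width: 0.0452
grasp_force: 30.0
```

Call:
move_arm:
  rows:
    - [[0, 0, 0.02, 0, 0, 0], [0, 0, 0, 0, 0, 0], [0, 0, 0, 0, 0, 0]]

```text
t: 36.55
eef_pos: [0.6761, 0.055, 0.014]
tool_rot: [0.0, 0.013, 1.0, -0.0]
wrist_force: [0.2, -0.7, 0.6]
gripper_width: 0.045
grasp_force: 30.0
```

Call:
move_arm:
  rows:
    - [[0, 0, 0.01, 0, 0, 0], [0, 0, 0, 0, 0, 0]]

```text
t: 36.75
eef_pos: [0.6761, 0.055, 0.0139]
tool_rot: [0.0, 0.013, 1.0, -0.0]
wrist_force: [-2.3, -0.1, 3.7]
gripper_width: 0.0449
grasp_force: 30.0
```

Call:
move_arm:
  rows:
    - [[0, 0, 0, 0, 0, 0], [0, 0, 0, 0, 0, 0], [0, 0, 0, 0, 0, 0], [0, 0, 0, 0, 0, 0]]
  hand: 55

```text
t: 37.15
eef_pos: [0.6758, 0.055, 0.0129]
tool_rot: [-0.0, 0.013, 1.0, 0.0]
wrist_force: [0.5, -0.7, 0.0]
gripper_width: 0.0552
grasp_force: 0.0
```

Call:
move_arm:
  rows:
    - [[0, 0, -0.2, 0, 0, 0], [0, 0, -0.3, 0, 0, 0], [0, 0, -0.5, 0, 0, 0], [0, 0, -0.5, 0, 0, 0], [0, 0, -0.5, 0, 0, 0], [0, 0, -0.5, 0, 0, 0], [0, 0, -0.5, 0, 0, 0], [0, 0, -0.3, 0, 0, 0], [0, 0, -0.1, 0, 0, 0], [0.1, -0.08, 0, 0, 0, 0]]

```text
t: 38.15
eef_pos: [0.6712, 0.0513, 0.1841]
tool_rot: [0.001, 0.012, 1.0, -0.0]
wrist_force: [0.0, -0.8, -0.6]
gripper_width: 0.0551
grasp_force: 0.0
```

Call:
move_arm:
  rows:
    - [[0.3, -0.24, 0, 0, 0, 0], [0.5, -0.4, 0, 0, 0, 0], [0.6, -0.48, 0, 0, 0, 0], [0.6, -0.48, 0, 0, 0, 0], [0.6, -0.48, 0, 0, 0, 0], [0.6, -0.48, 0, 0, 0, 0], [0.6, -0.48, 0, 0, 0, 0], [0.4, -0.3, 0, 0, 0, 0], [0.13, -0.1, 0, 0, 0, 0], [0, 0, 0, 0, 0, 0]]
  hand: 88

```text
t: 39.15
eef_pos: [0.449, -0.1155, 0.1824]
tool_rot: [-0.001, 0.014, 1.0, 0.0]
wrist_force: [0.9, 0.4, -0.1]
gripper_width: 0.0877
grasp_force: 0.0
```

Call:
move_arm:
  rows:
    - [[0, 0, 0, 0, 0, 0], [0, 0, 0, 0, 0, 0], [0, 0, 0, 0, 0, 0]]

```text
t: 39.45
eef_pos: [0.4506, -0.1147, 0.1831]
tool_rot: [-0.0, 0.012, 1.0, 0.0]
wrist_force: [-0.2, 0.3, 0.4]
gripper_width: 0.0881
grasp_force: 0.0
```

Run:
```python
from h import *
c=cap('wrist','w10'); d=cap('scene','scene4'); s=bot.sense(); print(s['eef_pos'],s['gripper_width'],s['grasp_force'])
a=d['image'][150:334,64:448,::-1]
cv2.imwrite('pics/v10.png',np.vstack([c['image'][:300,:,::-1],cv2.resize(a,(512,245))]))
for uv in ((265,184),(265,170),(250,180)): print(uv,px2w(c,*uv,.055,True))
```

```text
[ 0.4503739  -0.1148276   0.18306056] 0.0883074231838886 0.0
(265, 184) [ 0.4498527  -0.11160155]
(265, 170) [ 0.43640729 -0.11130872]
(250, 180) [ 0.44564401 -0.12563202]
```

View pics/v10.png

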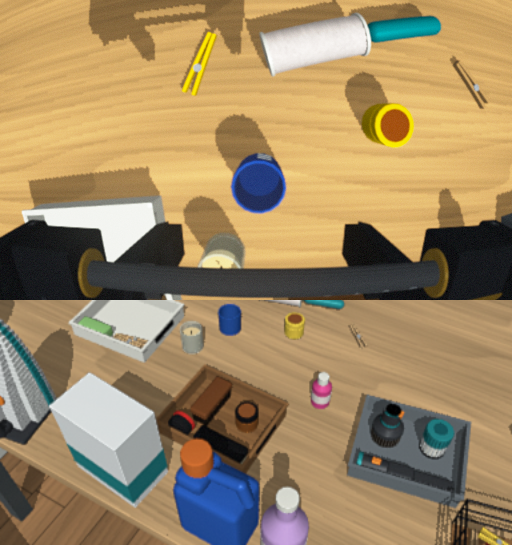

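The cup rim centre is at (259,184), right under the tool. Candle and yellow jar are clear, and the cream stands beside the brush in the wooden tray. I grip the cup.

Call:
move_arm:
  rows:
    - [[0, -0.04, 0.4, 0, 0, 0], [0, 0, 0.5, 0, 0, 0], [0, 0, 0.5, 0, 0, 0], [0, 0, 0.5, 0, 0, 0], [0, 0, 0.5, 0, 0, 0], [0, 0, 0.4, 0, 0, 0], [0, 0, 0.3, 0, 0, 0], [0, 0, 0.2, 0, 0, 0], [0, 0, 0.13, 0, 0, 0], [0, 0, 0, 0, 0, 0]]

```text
t: 40.55
eef_pos: [0.4497, -0.1171, 0.0112]
tool_rot: [-0.0, 0.013, 1.0, 0.0]
wrist_force: [-0.1, 0.3, -0.6]
gripper_width: 0.0879
grasp_force: 0.0
```

Call:
move_arm:
  rows:
    - [[0, 0, 0, 0, 0, 0], [0, 0, 0, 0, 0, 0], [0, 0, 0, 0, 0, 0], [0, 0, 0, 0, 0, 0], [0, 0, 0, 0, 0, 0], [0, 0, 0, 0, 0, 0], [0, 0, 0, 0, 0, 0]]
  hand: 44

```text
t: 41.25
eef_pos: [0.4502, -0.1174, 0.012]
tool_rot: [0.0, 0.013, 1.0, -0.0]
wrist_force: [-1.1, -0.1, 4.2]
gripper_width: 0.0515
grasp_force: 29.7
```

Call:
move_arm:
  rows:
    - [[0, 0, -0.2, 0, 0, 0], [0, 0, -0.4, 0, 0, 0], [0, 0, -0.5, 0, 0, 0], [0, 0, -0.5, 0, 0, 0], [0, 0, -0.5, 0, 0, 0], [0, 0, -0.5, 0, 0, 0], [0, 0, -0.4, 0, 0, 0], [0, 0, -0.2, 0, 0, 0], [0, 0, 0, 0, 0, 0], [0, 0, 0, 0, 0, 0]]

```text
t: 42.25
eef_pos: [0.4495, -0.1171, 0.1711]
tool_rot: [-0.0, 0.013, 1.0, 0.0]
wrist_force: [-0.7, -0.3, -0.7]
gripper_width: 0.0514
grasp_force: 29.7
```

Call:
move_arm:
  rows:
    - [[-0.09, -0.2, 0, 0, 0, 0], [-0.2, -0.45, 0, 0, 0, 0], [-0.25, -0.57, 0, 0, 0, 0], [-0.25, -0.57, 0, 0, 0, 0], [-0.25, -0.57, 0, 0, 0, 0], [-0.25, -0.57, 0, 0, 0, 0], [-0.25, -0.57, 0, 0, 0, 0], [-0.2, -0.45, 0, 0, 0, 0], [-0.15, -0.32, 0, 0, 0, 0], [0, 0, 0, 0, 0, 0]]

```text
t: 43.25
eef_pos: [0.5387, -0.3356, 0.1698]
tool_rot: [-0.001, 0.014, 1.0, 0.0]
wrist_force: [-0.4, 0.3, -0.7]
gripper_width: 0.0514
grasp_force: 29.7
```

Call:
move_arm:
  rows:
    - [[0, 0, 0, 0, 0, 0], [0, 0, 0, 0, 0, 0], [0, 0, 0, 0, 0, 0]]

```text
t: 43.55
eef_pos: [0.5387, -0.3322, 0.1715]
tool_rot: [-0.0, 0.012, 1.0, 0.0]
wrist_force: [0.6, 0.4, -0.1]
gripper_width: 0.0513
grasp_force: 29.7
```

Run:
```python
from h import *
c=cap('wrist','w11'); s=bot.sense(); print(s['eef_pos'],s['tool_rot'])
```

```text
[ 0.53887895 -0.33234278  0.17170932] [-8.89267316e-05  1.22735222e-02  9.99924669e-01  9.13722413e-05]
```

View pics/w11.png

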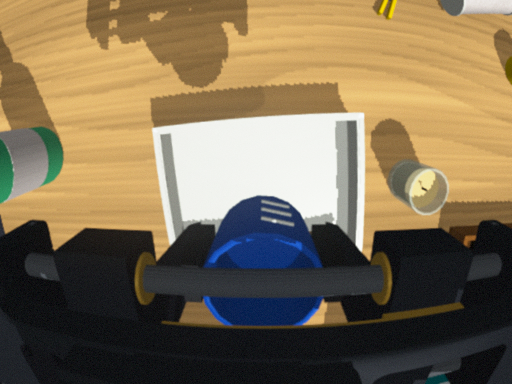

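The cup (262,260) is centred over the white tray (near rim from (155,128) to (363,114)). I lower it.

Call:
move_arm:
  rows:
    - [[0, 0, 0.3, 0, 0, 0], [0, 0, 0.5, 0, 0, 0], [0, 0, 0.5, 0, 0, 0], [0, 0, 0.5, 0, 0, 0], [0, 0, 0.5, 0, 0, 0], [0, 0, 0.4, 0, 0, 0], [0, 0, 0.2, 0, 0, 0], [0, 0, 0.1, 0, 0, 0], [0, 0, 0.04, 0, 0, 0], [0, 0, 0, 0, 0, 0]]

```text
t: 44.6
eef_pos: [0.5394, -0.3334, 0.0203]
tool_rot: [0.0, 0.013, 1.0, -0.0]
wrist_force: [-0.9, 0.6, -0.8]
gripper_width: 0.0513
grasp_force: 29.7
```

Call:
move_arm:
  rows:
    - [[0, 0, 0.02, 0, 0, 0], [0, 0, 0.02, 0, 0, 0], [0, 0, 0.02, 0, 0, 0], [0, 0, 0, 0, 0, 0], [0, 0, 0, 0, 0, 0]]

```text
t: 45.1
eef_pos: [0.539, -0.3332, 0.0168]
tool_rot: [0.0, 0.013, 1.0, -0.0]
wrist_force: [0.9, 0.1, -0.4]
gripper_width: 0.0516
grasp_force: 29.7
```

Call:
move_arm:
  rows:
    - [[0, 0, 0.02, 0, 0, 0], [0, 0, 0, 0, 0, 0], [0, 0, 0, 0, 0, 0]]

```text
t: 45.4
eef_pos: [0.5391, -0.3333, 0.0161]
tool_rot: [0.0, 0.013, 1.0, -0.0]
wrist_force: [-0.8, 1.0, 4.0]
gripper_width: 0.0515
grasp_force: 29.7
```

Contact. I release, rise and back off clear for a final look.

Call:
move_arm:
  rows:
    - [[0, 0, 0, 0, 0, 0], [0, 0, 0, 0, 0, 0], [0, 0, 0, 0, 0, 0], [0, 0, 0, 0, 0, 0], [0, 0, 0, 0, 0, 0]]
  hand: 68

```text
t: 45.9
eef_pos: [0.5389, -0.3331, 0.0156]
tool_rot: [-0.0, 0.013, 1.0, 0.0]
wrist_force: [-1.0, -0.4, 0.7]
gripper_width: 0.0678
grasp_force: 0.0
```

Call:
move_arm:
  rows:
    - [[0, 0, -0.2, 0, 0, 0], [0, 0, -0.3, 0, 0, 0], [0, 0, -0.5, 0, 0, 0], [0, 0, -0.5, 0, 0, 0], [0, 0, -0.5, 0, 0, 0], [0, 0, -0.5, 0, 0, 0], [0, 0, -0.5, 0, 0, 0], [0, 0, -0.5, 0, 0, 0], [0, 0, -0.3, 0, 0, 0], [0.1, 0, 0, 0, 0, 0]]

```text
t: 46.9
eef_pos: [0.5354, -0.3341, 0.2096]
tool_rot: [0.002, 0.012, 1.0, -0.002]
wrist_force: [0.1, -0.6, 0.5]
gripper_width: 0.0682
grasp_force: 0.0
```

Call:
move_arm:
  rows:
    - [[0.3, 0, 0, 0, 0, 0], [0.5, 0, 0, 0, 0, 0], [0.5, 0, 0, 0, 0, 0], [0.5, 0, 0, 0, 0, 0], [0.5, 0, 0, 0, 0, 0], [0.5, 0, 0, 0, 0, 0], [0.3, 0, 0, 0, 0, 0], [0, 0, 0, 0, 0, 0], [0, 0, 0, 0, 0, 0], [0, 0, 0, 0, 0, 0]]

```text
t: 47.9
eef_pos: [0.3798, -0.3292, 0.2057]
tool_rot: [0.0, 0.013, 1.0, -0.0]
wrist_force: [0.8, 0.1, 0.2]
gripper_width: 0.0679
grasp_force: 0.0
```

Run:
```python
from h import *
d=cap('top','top9'); e=cap('scene','scene9')
cv2.imwrite('pics/v9.png',np.vstack([d['image'][90:300,:,::-1],e['image'][100:384,:,::-1]]))
t0=load('top0')['image']
print(bot.sense()['eef_pos'])
```

```text
[ 0.37975035 -0.32907662  0.2056415 ]
```

View pics/v9.png

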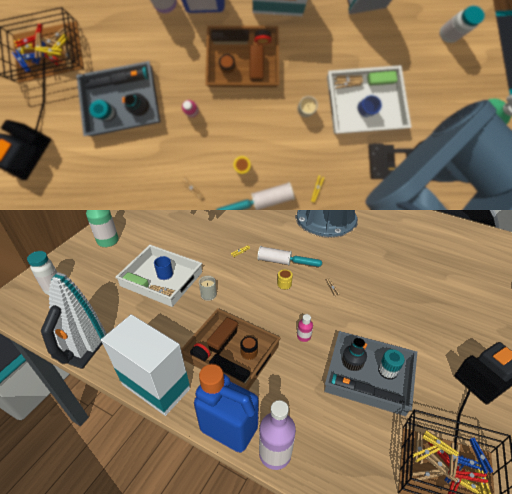

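All five things stand upright in their trays: cup (370,105), cream (227,61), shoe brush (257,60), filter (100,107), dust brush (136,104). The bottle (189,106) and candle (308,106) have not moved. I hand the job in.

```bash
python3 -c "
from workcell import bot
print(bot.close_job())"
```

```text
the job is handed in; nothing more can be done
None
```

The job is handed in: all five things were set down upright in their own trays, in the order asked, with the candle, pink bottle and yellow jar left where they stood, at about 48 s of the 128 s allowed.

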